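Turn the pump module to the test station on a gas-detector calibration bench

ROBOT

A 6-joint arm with a two-finger parallel gripper is mounted at the origin on the work surface. World frame = base frame: x ahead of the robot, y to its left, z up, the work surface at z = 0. Lengths are in mm, angles in rad, forces in N, time in s.
With the tool pointing down it reaches from about 325 to 775 mm from the base axis. Payload 5.5 kg.
Tool frame: the origin (TCP) lies midway between the tips of the shut fingers; the grasp point (between the pads) lies 19 mm behind it; z points along the fingers, y is the direction in which the jaws open and shut (so a half turn about z gives the same grasp; the last joint's range is limited). The gripper opens to 88 mm and grips with 3 to 60 N. Pads are 20 mm wide; open, the fingers measure 115 mm over their backs; the gripper's body (75 mm by 178 mm) begins 61 mm behind the grasp point.
Start: joints at [1.273, 0.091, 1.231, -0, 1.82, -0.057], TCP at [143.091, 582.702, 222.631] pointing down, gripper open.
Joint ranges: [-2.87, 2.87], [-0.86, 2.18], [0.17, 2.46], [-1.51, 4.65], [0.06, 2.69], [-2.65, 2.65]. Speed limits (rad/s): [2.57, 2.57, 3.01, 3.14, 3.14, 3.14].

INTERFACE

Orientations are given as a 3x3 rotation matrix whose columns are the frame's x, y, z axes.
In Python, from bench import bot, cams gives the robot as it stands.
- The arm moves only by the tool apply_moves, never from a script. Its argument "increments" is a list that holds one entry, the list of rows, each a list of 7 numbers: the turn, a rotation vector about the world's x, y, z in rad, then the shift along the world's x, y, z in cm, then the gripper's target within -1 to 1 (fully open at 1, half-way at 0, shut at -1). A call has 1 to 5 rows; each row is the pose to reach, as a shift and turn from the pose commanded when the call began; what a row does not reach only later rows make up. A row lasts 1/8 s, in which the tool goes at most 62.5 mm and 10.7 degrees, less where a joint would pass 70% of its speed; a pose out of reach is approached as far as the arm can. A call with a gripper value outside its range is refused whole. The fingers move at their own pace and stop on an object; "force" is the grip in N (left out, the last holds). Time passes only in rows, so rows that repeat a pose let the fingers close. It gives the time, the measured TCP pose, the force and the opening at its end, in the units of the state.
- bot.state(): the state, without advancing time (a new reading comes with each control period).
- cams.capture(name): name is "scene" or "top" or "wrist"; returns a dict with "image" (420x560x3 uint8, blue, green, red), "fx", "fy", "cx", "cy" (pixels), "T" (4x4, takes a point from camera to world coordinates). Camera axes: x right, y down, z forward; pixel columns grow to the right and rows downward; lengths in mm; the calibration is good to about 2 mm. The wrist camera is an equidistant fisheye: a pixel r from the principal point sees the ray r / f radians off the axis. A picture is of the moment at which its call begins. There is no depth.
- bot.finish_job(): hands the job in, once; it reports no verdict.
Trained networks look in a picture, given as the dict that the camera call returned (one of the last four; its "shot" number tells which), for a name from the list of things; names that differ only in an ending like _2 or _b are one class to them, and where a whole thing is asked for, a point or a joint stands for the part that bears it (a point fixed in the world has none). Each returns a list of dicts, best first, with "p" (0 to 1); they miss things now and then, are a little off and sometimes report something else, mostly with a low value. They report only what shows in the picture. A call takes as long as a camera call. They do not tell look-alikes from the thing itself.
- cams.trace(query, picture): "region" (420x560 bool, what is visible of it) and "uv" ([column, row] in pixels, amid what is visible of it).
The state is a dict: "time_s": time; "qpos": joint angles; "dq": joint speeds; "joint_torque": joint torques, N m; "ee_pos": TCP position; "ee_rot": TCP orientation; "contact_force": force on the tool from outside, world axes, zero at the start; "wrist_torque": the same for the moment, N m; "gripper_width": opening from 0.0 (shut) to 1.0 (fully open).
Only numpy, scipy, OpenCV 4.12 (cv2) and the standard library are available. Lean on these libraries where they do the work, as an engineer would, in place of code of your own. Each camera call takes 0.05 s, during which the arm holds its last target.

TASK

Turn the square pump module (the one with the brass hose fitting) a quarter turn by pushing it against the fixed steel post, so that its fitting points squarely at the front of the test station, close enough in front of it for a short hose (12 cm at most). Slide it flat on the bench, without lifting or tipping it, and leave it standing there.

Things in the scene. Friction and masses are not known exactly. Their poses are not given: they have to be found in the camera images.
- module: black square box 110 x 110 x 45 mm high, about 0.5 kg; grey top, dark screen, three buttons. Origin: centre of its underside; z up, x out of the side with the fitting, at first towards the station's -y (within 6 degrees). A steel lug, 12 mm wide, stands 16 mm out of the middle of its +y side and catches on the post: pushed on its -y side near the +x end it pivots there, counter-clockwise
- fitting (a point): outer end of the module's brass hose fitting, a stub 12 mm in diameter that stands 18 mm out of the middle of the module's +x side, 22 mm above the bench: 73 mm from the module's centre along its x. A like square box without fitting stands elsewhere and plays no part
- post: fixed upright round steel post, 24 mm in diameter, 60 mm high, 155 to 170 mm in front of the station, axes parallel to the station's. Origin: centre of its foot, on the bench. At first the module's +y side faces it with 1 to 15 mm of air, the post's centre 25 to 52 mm from the middle of that side towards the -x end, beside the lug
- station: test station: fixed black bench machine, 280 mm wide (y), 200 mm deep (x), 55 mm high in front, 110 mm at the back, two sloping blank screens, four small brass outlets standing 10 mm out of its front. Origin: middle of the lower edge of its front face, on the bench; x points into the machine, away from the robot, so that x is negative in front of it; z up
There are look-alikes about, which are no part of the job. What is shaped like the post but blue, pink or red is not meant.

How it is judged (in metres and radians):
On the way:
1. the module is part of the way round (25 to 70 degrees still to go) and pressed against the post (angle between the x axis of module and the x axis of station, either way round between 0.44 and 1.22 rad and contact force between module and post above 0.3 N), for 0.05 s.
At the end, for the whole second after the job is handed in: The module stands flat and at rest on the bench, its fitting pointing at the station's front within 12 degrees of square, the fitting's end in front of the station between its two ends and no more than 120 mm from its front face (angle between the x axis of module and the x axis of station, either way round below 0.21 rad and x of fitting in the frame of station between -0.12 and 0 m and y of fitting in the frame of station between -0.14 and 0.14 m and angle between module's own z axis and vertical below 0.1 rad and height (world z) of module below 0.01 m and linear speed of module below 0.02 m/s); the robot touches nothing.
It fails at once if the module is lifted off the bench (more than 20 mm) or tipped (more than 17 degrees) (height (world z) of module above 0.02 m or angle between module's own z axis and vertical above 0.3 rad).
It also fails if it takes over 51 s, if anything falls off the work surface, if the arm or the gripper's body presses on something with over 40 N, if the wrist force passes 120 N, or if a joint passes its speed limit or range.

## Working session

There is one attempt and no reset: what is moved stays moved. The work goes in short steps, Python scripts to look and compute and a tool call to move; the robot and the scene stay as the last step left them, time stands still between calls to the robot, and variables do not carry over. Pictures are saved under pics/ and viewed, and the job is handed in when it is done.

Besides the shell and the picture viewer there is one more tool, called after "Emit:" as name(argument=value, ...) on one line, values as JSON. apply_moves: Moves the arm, as the interface text tells. Its arguments: {"type":"object","properties":{"increments":{"type":"array","items":{"type":"array","items":{"type":"array","items":{"type":"number"}}}},"force":{"type":"number"}},"required":["increments"]}

```bash
mkdir -p pics; ls; python3 - <<'E'
from bench import bot,cams
import cv2,numpy as np
print(bot.state())
for n in ("scene","top"):
    p=cams.capture(n); cv2.imwrite(f"pics/{n}0.png",p["image"]); print(n,p["fx"],p["fy"],p["cx"],p["cy"],np.round(p["T"],3).tolist())
    for q in ("module","post","station","fitting"):
        for d in cams.trace(q,p): print(q,round(d["p"],2),np.round(d["uv"]),d["region"].sum())
E
```

```text
pics
{'time_s': 0.0, 'qpos': array([ 1.27330413e+00,  9.18213770e-02,  1.23184961e+00, -2.49373935e-05,
        1.81976635e+00, -5.67227744e-02]), 'dq': array([-0.00114995,  0.00169578,  0.00021877,  0.00090431,  0.00041944,
       -0.0011048 ]), 'joint_torque': array([ 5.53533641e-05, -4.46449220e+01, -4.06443179e+01,  6.97284169e-02,
        2.94166803e-02, -1.46218495e-04]), 'ee_pos': array([143.01103138, 582.41928188, 221.54978653]), 'ee_rot': array([[-9.71153312e-01,  2.38455396e-01, -5.17613248e-04],
       [ 2.38455944e-01,  9.71151701e-01, -1.77073961e-03],
       [ 8.04385725e-05, -1.84308759e-03, -9.99998298e-01]]), 'contact_force': array([-0.8700989 ,  0.87093432,  0.17956005]), 'wrist_torque': array([-0.02724418,  0.0617415 ,  0.00323881]), 'gripper_width': 1.0006771629206825}
scene 465.21467683930973 465.21467683930973 276.5225623252782 207.0105351523059 [[0.378, 0.73, -0.569, 1018.176], [0.926, -0.288, 0.245, -73.345], [0.015, -0.619, -0.785, 626.914], [0.0, 0.0, 0.0, 1.0]]
module 0.97 [301. 186.] 4450
post 0.9 [333. 218.] 630
post 0.88 [386. 231.] 594
post 0.86 [369. 174.] 560
station 0.9 [375. 365.] 27988
fitting 0.17 [332. 218.] 610
top 441.20395288433855 441.20395288433855 280.6661338159088 208.99075898756885 [[-0.114, -0.967, 0.227, 419.844], [-0.993, 0.111, -0.024, 88.534], [-0.002, -0.228, -0.974, 920.83], [0.0, 0.0, 0.0, 1.0]]
module 0.97 [234. 251.] 3365
post 0.77 [220. 216.] 278
post 0.76 [194. 319.] 324
post 0.64 [177. 250.] 339
post 0.59 [187. 190.] 266
station 0.73 [250.  90.] 13971
fitting 0.74 [231. 252.] 3254
```

View pics/scene0.png

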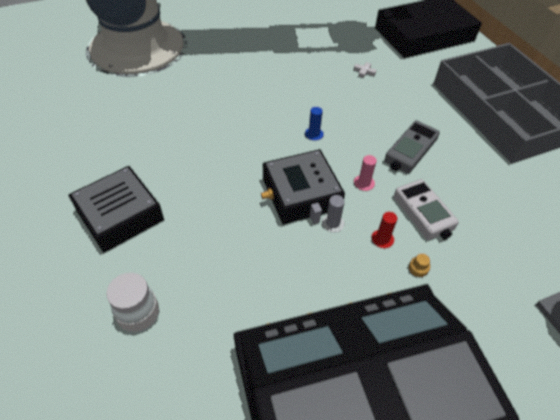

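View pics/top0.png

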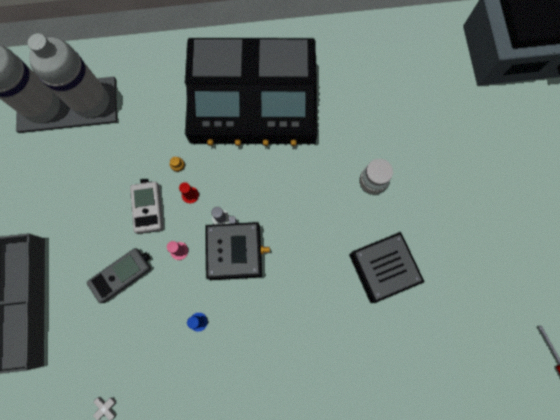

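The steel (grey) post is at top px (218,213) / scene (335,210). The blue (198,321), pink (177,250) and red (189,192) ones are decoys. The module with the brass fitting is at top px (234,251), and the look-alike box without a fitting is at (387,267). I'll measure these and check an enlarged crop.

```bash
cat > h.py <<'E'
from bench import bot,cams
import cv2,numpy as np
def onplane(p,uv,z):
    uv=np.atleast_2d(uv).astype(float)
    d=np.c_[(uv[:,0]-p["cx"])/p["fx"],(uv[:,1]-p["cy"])/p["fy"],np.ones(len(uv))]@p["T"][:3,:3].T
    o=p["T"][:3,3]; s=(z-o[2])/d[:,2]
    return (o+d*s[:,None])
def proj(p,X):
    T=np.linalg.inv(p["T"]); X=np.atleast_2d(X); c=X@T[:3,:3].T+T[:3,3]
    return np.c_[c[:,0]/c[:,2]*p["fx"]+p["cx"],c[:,1]/c[:,2]*p["fy"]+p["cy"]]
def crop(p,c0,c1,r0,r1,k,name):
    im=p["image"][r0:r1,c0:c1]; cv2.imwrite("pics/"+name,cv2.resize(im,None,fx=k,fy=k,interpolation=cv2.INTER_CUBIC))
E
python3 - <<'E'
from h import *
p=cams.capture("top"); np.save("top.npy",p,allow_pickle=True)
crop(p,160,300,120,300,3.3,"topcrop.png")
s=cams.capture("scene"); crop(s,240,400,130,250,5,"scenecrop.png")
E
```

```text
(no output)
```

View pics/topcrop.png

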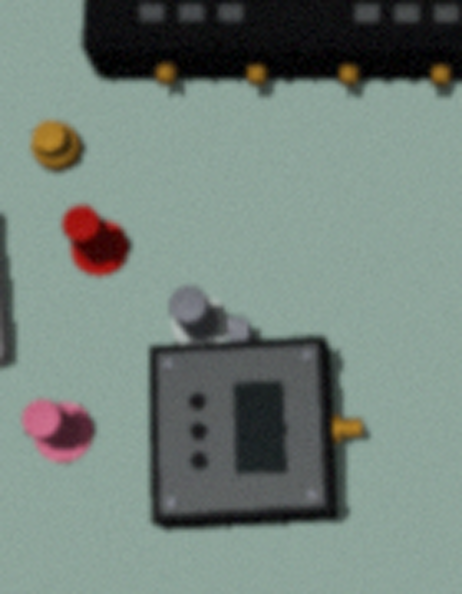

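View pics/scenecrop.png

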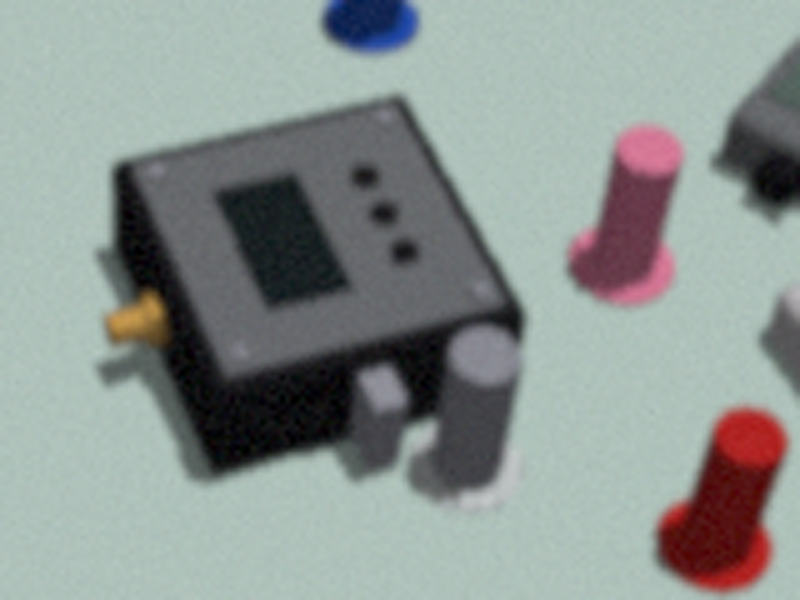

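The crops confirm it: the steel post is beside the lug, and the module carries the brass fitting. Next I'll work out the numbers.

```bash
python3 - <<'E'
from h import *
p=np.load("top.npy",allow_pickle=True).item()
f=lambda L:np.array(L)/3.3+[160,120]
c=f([[151,346],[326,338],[332,515],[155,524]])
X=onplane(p,c,45); print("mod",np.round(X[:,:2],1), np.round(np.linalg.norm(X-np.roll(X,1,0),axis=1),1))
print("screws",np.round(onplane(p,f([[166,361],[309,354],[313,493],[169,502]]),45)[:,:2],1))
print("fit end",np.round(onplane(p,f([[366,429]]),22),1))
print("post top",np.round(onplane(p,f([[188,305]]),60),1))
print("outlets tips z?",np.round(onplane(p,f([[167,76],[257,76],[349,76],[441,76]]),25)[:,:2],1))
print("front bottom edge",np.round(onplane(p,f([[110,77],[440,77]]),0)[:,:2],1))
print("st front top edge",np.round(onplane(p,[[187,136],[318,142]],55)[:,:2],1))
s=cams.capture("scene")
g=lambda L:np.array(L)/5+[240,130]
print("S mod",np.round(onplane(s,g([[120,162],[402,98],[522,312],[225,380]]),45)[:,:2],1))
print("S post",np.round(onplane(s,g([[483,357]]),60),1),np.round(onplane(s,g([[475,480]]),0),1))
print("S fit end",np.round(onplane(s,g([[108,323]]),22),1))
print("S station top front",np.round(onplane(s,[[237,337],[430,289]],55)[:,:2],1))
crop(p,175,335,20,160,5,"st.png")
E
```

```text
mod [[608.3 221.6]
 [601.  114.5]
 [493.5 122. ]
 [500.2 227.4]] [108.2 107.3 107.8 105.6]
screws [[597.9 213.2]
 [592.3 125.9]
 [507.8 132. ]
 [512.3 218.1]]
fit end [[545.6  96.5  22. ]]
post top [[627.8 195.1  60. ]]
outlets tips z? [[791.2 200.7]
 [784.4 142.1]
 [777.5  82.2]
 [770.6  22.4]]
front bottom edge [[805.2 242. ]
 [779.7  21.3]]
st front top edge [[800.1 244.9]
 [755.2 -26.2]]
S mod [[497.9 125.4]
 [505.2 229.5]
 [609.1 223.4]
 [599.6 121.8]]
S post [[631.6 195.8  60. ]] [[637.  197.9   0. ]]
S fit end [[545.8 102.2  22. ]]
S station top front [[781.6 -22.1]
 [815.3 248.1]]
```

View pics/st.png

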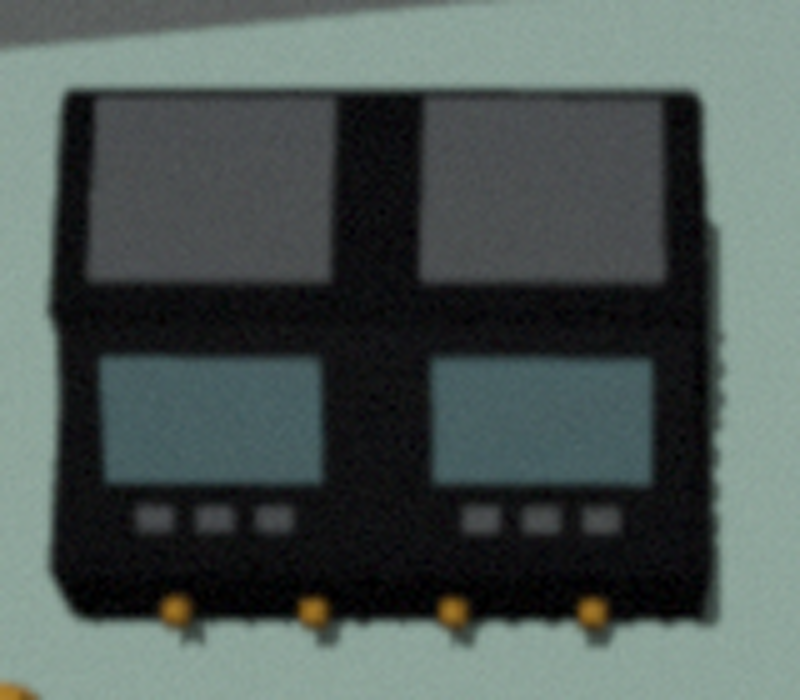

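Emit:
apply_moves(increments=[[[0,0,-0.17,3.6,-5.0,0,-1],[0,0,-0.34,7.2,-10.0,0,-1],[0,0,-0.51,10.8,-15.0,0,-1],[0,0,-0.68,14.4,-20.0,0,-1],[0,0,-0.85,18.0,-25.0,0,-1]]])

```text
time_s: 1.27
ee_pos: [323.9, 331.0, 222.9]
ee_rot: [[-0.457, 0.889, 0.001], [0.889, 0.457, 0.001], [0.0, 0.001, -1.0]]
contact_force: [1.3, 0.3, 0.5]
gripper_width: 0.472
```

Emit:
apply_moves(increments=[[[0,0,-0.18,3.5,-4.95,0,-1],[0,0,-0.36,7.0,-9.9,0,-1],[0,0,-0.54,10.5,-14.8,0,-1],[0,0,-0.55,13.6,-19.7,0,-1],[0,0,-0.55,13.6,-19.7,0,-1]]])

```text
time_s: 1.9
ee_pos: [460.4, 132.5, 222.3]
ee_rot: [[0.076, 0.997, -0.0], [0.997, -0.076, -0.001], [-0.001, -0.0, -1.0]]
contact_force: [0.4, -0.5, -0.0]
gripper_width: 0.004
```

Emit:
apply_moves(increments=[[[0,0,0,0,0,-6,-1],[0,0,0,0,0,-12,-1],[0,0,0,0,0,-18,-1],[0,0,0,0,0,-20.7,-1],[0,0,0,0,0,-20.7,-1]]])

```text
time_s: 2.52
ee_pos: [456.8, 136.4, 13.3]
ee_rot: [[0.068, 0.998, -0.005], [0.998, -0.068, -0.001], [-0.001, -0.005, -1.0]]
contact_force: [-0.8, 0.2, -0.1]
gripper_width: 0.005
```

Emit:
apply_moves(increments=[[[0,0,0,0.6,0,0,-1],[0,0,0,1.2,0,0,-1],[0,0,0,1.8,0,0,-1],[0,0,0,2.2,0,0,-1],[0,0,0,2.2,0,0,-1]]])

```text
time_s: 3.15
ee_pos: [481.5, 135.6, 15.7]
ee_rot: [[0.07, 0.998, 0.0], [0.998, -0.07, 0.0], [0.0, 0.0, -1.0]]
contact_force: [-0.0, -0.0, -0.0]
gripper_width: 0.002
```

```bash
python3 - <<'E'
from h import *
s=cams.capture("scene"); crop(s,220,400,110,260,4.4,"s1.png")
print(bot.state()["contact_force"],bot.state()["ee_pos"])
E
```

```text
[-0.31567957  0.85061153  0.56527402] [481.12795209 135.61246303  15.58469609]
```

View pics/s1.png

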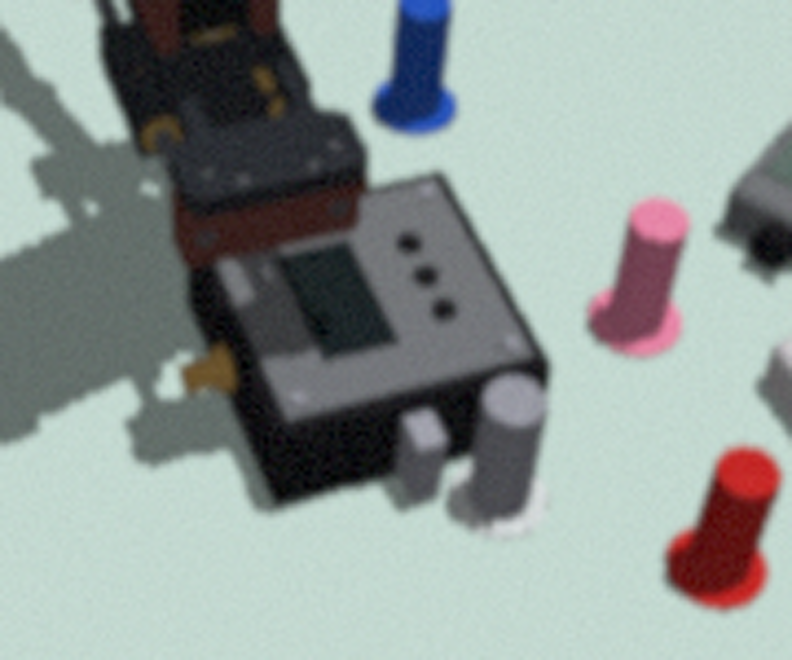

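The pusher stands just behind the -y side. An off-centre push across about 10 mm of air would spin the module early, so I'll first close that gap with a centred push.

Emit:
apply_moves(increments=[[[0,0,0,-0.8,1.9,0,-1],[0,0,0,-0.8,3.7,0,-1],[0,0,0,0,3.7,0,-1],[0,0,0,0.4,3.7,0,-1],[0,0,0,0.7,3.7,0,-1]]])

```text
time_s: 3.82
ee_pos: [487.9, 172.3, 15.5]
ee_rot: [[0.07, 0.998, -0.002], [0.998, -0.07, -0.0], [-0.0, -0.002, -1.0]]
contact_force: [-6.6, -0.0, 4.2]
gripper_width: 0.008
```

Emit:
apply_moves(increments=[[[0,0,0,0.2,0,0,-1],[0,0,0,0.4,0,0,-1],[0,0,0,0.6,0,0,-1],[0,0,0,0.6,0,0,-1]]])

```text
time_s: 4.32
ee_pos: [493.5, 172.3, 15.5]
ee_rot: [[0.07, 0.998, -0.002], [0.998, -0.07, -0.0], [-0.0, -0.002, -1.0]]
contact_force: [-4.5, 0.9, 3.4]
gripper_width: 0.001
```

```bash
python3 - <<'E'
from h import *
s=cams.capture("scene"); crop(s,220,400,110,260,4.4,"s2.png")
print(bot.state()["contact_force"],bot.state()["ee_pos"])
E
```

```text
[-4.73672229 -0.00981573  3.17015691] [493.46565127 172.37427184  15.49017842]
```

View pics/s2.png

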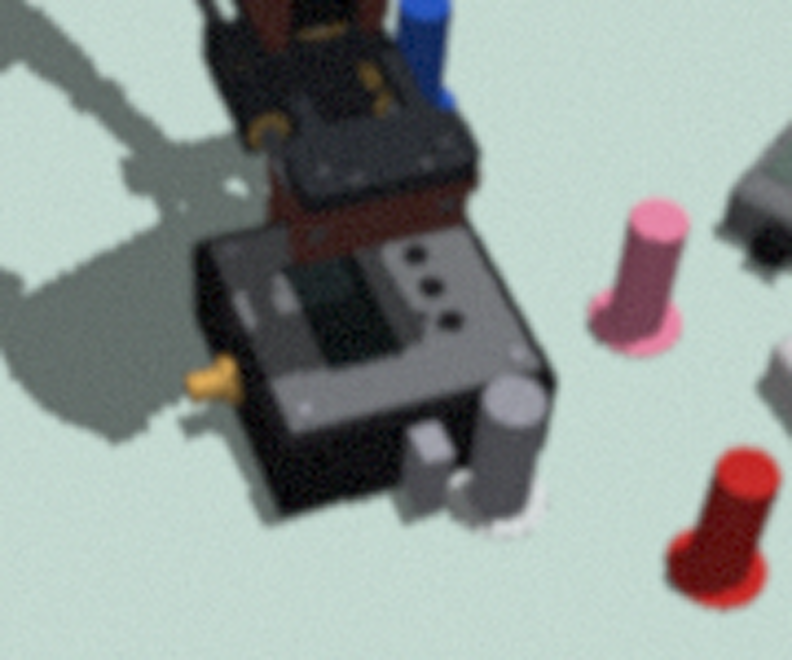

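Emit:
apply_moves(increments=[[[0,0,0,0.15,0,0,-1],[0,0,0,0.3,0,0,-1],[0,0,0,0.3,0,0,-1]]])

```text
time_s: 4.75
ee_pos: [496.3, 172.4, 15.5]
ee_rot: [[0.07, 0.998, -0.002], [0.998, -0.07, -0.0], [-0.0, -0.002, -1.0]]
contact_force: [-6.0, 1.0, 2.7]
gripper_width: 0.003
```

```bash
python3 - <<'E'
from h import *
s=cams.capture("top"); crop(s,160,300,120,300,3.3,"t3.png")
print(bot.state()["contact_force"],bot.state()["ee_pos"])
E
```

```text
[-5.89231973 -0.56484657  2.81284081] [496.35662595 172.42645236  15.50429758]
```

View pics/t3.png

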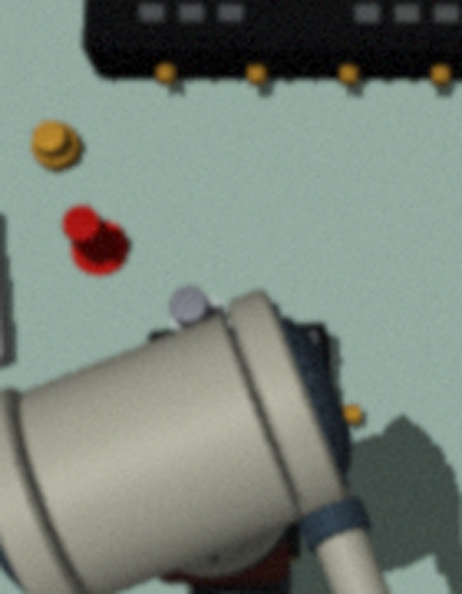

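Emit:
apply_moves(increments=[[[0,0,0,-0.8,0,0,-1],[0,0,0,-0.9,-2.0,0,-1],[0,0,0,-0.9,-4.2,0,-1],[0,0,0,-0.2,-4.2,0,-1],[0,0,0,0.2,-4.2,0,-1]]])

```text
time_s: 5.42
ee_pos: [493.9, 128.0, 15.5]
ee_rot: [[0.071, 0.997, -0.014], [0.997, -0.071, -0.005], [-0.006, -0.014, -1.0]]
contact_force: [-36.2, -11.7, 23.7]
gripper_width: 0.003
```

```bash
python3 - <<'E'
from h import *
st=bot.state();print(st["contact_force"],st["ee_pos"])
P=np.array([631,196.]);r=st["ee_pos"][:2]-P;print(r,np.hypot(*r))
for k in range(0,96,6):
    a=np.radians(k);R=np.array([[np.cos(a),-np.sin(a)],[np.sin(a),np.cos(a)]]);print(k,round(a,3),np.round((R@r-r)/10,2))
E
```

```text
[-36.16131481 -11.7086955   23.65958449] [493.87501496 127.98741129  15.4560235 ]
[-137.12498504  -68.01258871] 153.0652597590809
0 0.0 [0. 0.]
6 0.105 [ 0.79 -1.4 ]
12 0.209 [ 1.71 -2.7 ]
18 0.314 [ 2.77 -3.9 ]
24 0.419 [ 3.95 -4.99]
30 0.524 [ 5.24 -5.95]
36 0.628 [ 6.62 -6.76]
42 0.733 [ 8.07 -7.43]
48 0.838 [ 9.59 -7.94]
54 0.942 [11.15 -8.29]
60 1.047 [12.75 -8.47]
66 1.152 [14.35 -8.49]
72 1.257 [15.94 -8.34]
78 1.361 [17.51 -8.03]
84 1.466 [19.04 -7.55]
90 1.571 [20.51 -6.91]
```

Force jumped to 36 N, which I didn't expect. I'll look before pushing any further.

```bash
python3 - <<'E'
from h import *
s=cams.capture("scene"); crop(s,200,400,90,240,4,"s4.png")
s=cams.capture("wrist"); cv2.imwrite("pics/w4.png",s["image"])
E
```

```text
(no output)
```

View pics/s4.png

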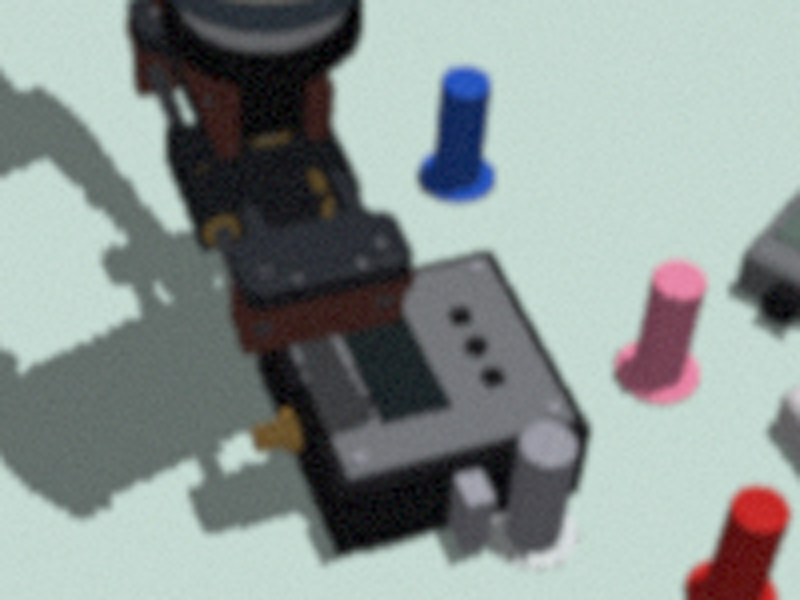

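View pics/w4.png

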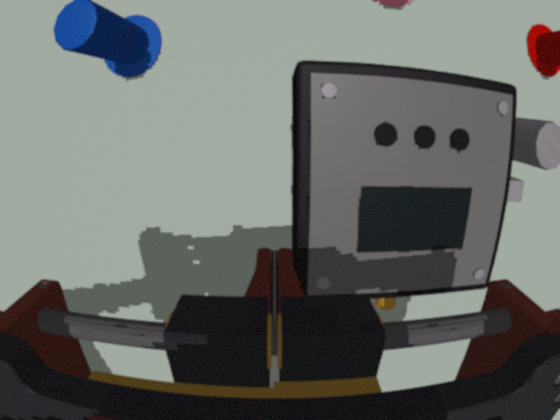

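The pose is right: the module touches the post and the pusher sits near the +x end. The tool is also bearing down on it (24 N vertical), which raises the bench friction. I'll back off, raise slightly and push more gradually.

Emit:
apply_moves(increments=[[[0,0,0,-0.8,0,0,-1],[0,0,0,-1.0,0,0.4,-1],[0,0,0,-1.0,-0.1,0.4,-1]]])

```text
time_s: 5.9
ee_pos: [489.8, 129.9, 20.3]
ee_rot: [[0.07, 0.998, 0.002], [0.998, -0.07, 0.0], [0.001, 0.002, -1.0]]
contact_force: [0.1, 0.7, 0.8]
gripper_width: 0.004
```

Emit:
apply_moves(increments=[[[0,0,0,0.4,0,0,-1],[0,0,0,0.6,0,0.05,-1],[0,0,0,0.7,0,0.1,-1],[0,0,0,0.8,0,0.15,-1],[0,0,0,0.8,0,0.15,-1]]])

```text
time_s: 6.52
ee_pos: [494.9, 129.0, 19.9]
ee_rot: [[0.07, 0.998, -0.006], [0.998, -0.07, -0.002], [-0.002, -0.006, -1.0]]
contact_force: [-8.4, -2.6, 1.6]
gripper_width: 0.004
```

Emit:
apply_moves(increments=[[[0,0,0.03,0.2,-0.1,0.05,-1],[0,0,0.06,0.4,-0.2,0.1,-1],[0,0,0.1,0.6,-0.3,0.1,-1],[0,0,0.13,0.8,-0.5,0.1,-1],[0,0,0.15,1.0,-0.6,0.1,-1]]])

```text
time_s: 7.15
ee_pos: [502.3, 121.0, 19.9]
ee_rot: [[-0.08, 0.997, -0.013], [0.997, 0.08, -0.006], [-0.005, -0.014, -1.0]]
contact_force: [-18.6, -10.2, 6.4]
gripper_width: 0.006
```

```bash
python3 - <<'E'
from h import *
s=cams.capture("scene"); crop(s,200,400,90,240,4,"s5.png")
print(bot.state()["contact_force"],bot.state()["ee_pos"])
E
```

```text
[-16.87653355  -9.70845362   5.54157038] [502.45387801 120.89100809  19.9090327 ]
```

View pics/s5.png

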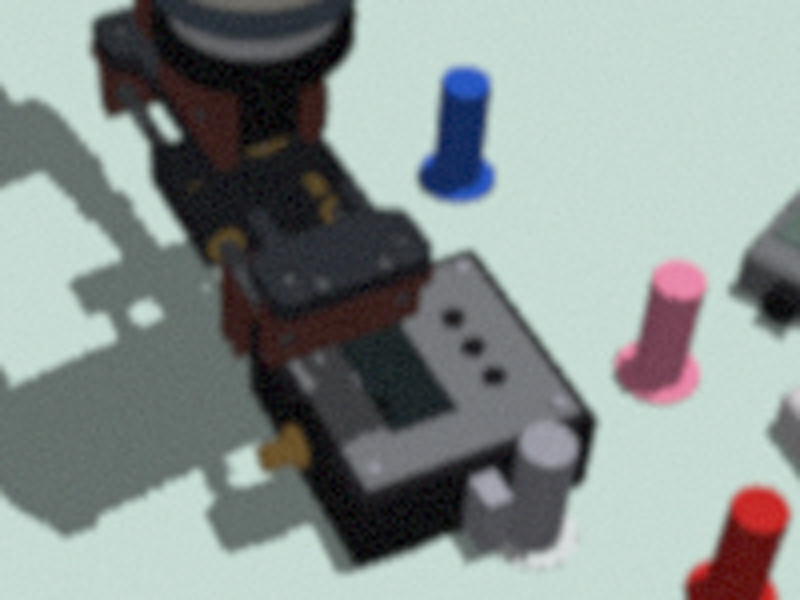

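The lug has caught on the post and the module has started to turn. I'll follow the arc around the post.

```bash
cat > arc.py <<'E'
from h import *
import sys
def arc(step,n,P=(631,196.)):
    st=bot.state();print(np.round(st["contact_force"],1),np.round(st["ee_pos"],1),"tool y heading",np.degrees(np.arctan2(st["ee_rot"][1,1],st["ee_rot"][0,1])).round(1))
    P=np.array(P);r=st["ee_pos"][:2]-P
    for j in range(n):
        for k in range(1,6):
            a=np.radians(step*k/5);R=np.array([[np.cos(a),-np.sin(a)],[np.sin(a),np.cos(a)]]);print(round(a,3),np.round((R@r-r)/10,2))
        r=R@r; print('--')
if __name__=="__main__": arc(float(sys.argv[1]),int(sys.argv[2]))
E
python3 arc.py 12 2
```

```text
[-16.9  -9.7   5.5] [502.5 120.9  19.9] tool y heading 4.6
0.042 [ 0.33 -0.53]
0.084 [ 0.67 -1.05]
0.126 [ 1.04 -1.55]
0.168 [ 1.43 -2.04]
0.209 [ 1.84 -2.51]
--
0.042 [ 0.43 -0.45]
0.084 [ 0.88 -0.89]
0.126 [ 1.34 -1.3 ]
0.168 [ 1.83 -1.7 ]
0.209 [ 2.32 -2.07]
--
```

Emit:
apply_moves(increments=[[[0,0,0.04,0.33,-0.53,0.05,-1],[0,0,0.08,0.67,-1.05,0.1,-1],[0,0,0.13,1.04,-1.55,0.1,-1],[0,0,0.17,1.43,-2.04,0.1,-1],[0,0,0.21,1.84,-2.5,0.1,-1]]])

```text
time_s: 7.82
ee_pos: [522.7, 96.7, 20.6]
ee_rot: [[-0.286, 0.958, -0.008], [0.958, 0.286, -0.004], [-0.001, -0.009, -1.0]]
contact_force: [-6.7, -6.6, -1.6]
gripper_width: 0.004
```

```bash
python3 - <<'E'
from h import *
s=cams.capture("scene"); crop(s,200,400,90,240,4,"s6.png")
E
python3 arc.py 12 1
```

```text
[-6.5 -6.6 -2.9] [523.2  96.2  20.7] tool y heading 16.7
0.042 [ 0.43 -0.44]
0.084 [ 0.87 -0.87]
0.126 [ 1.34 -1.27]
0.168 [ 1.82 -1.66]
0.209 [ 2.31 -2.02]
--
```

View pics/s6.png

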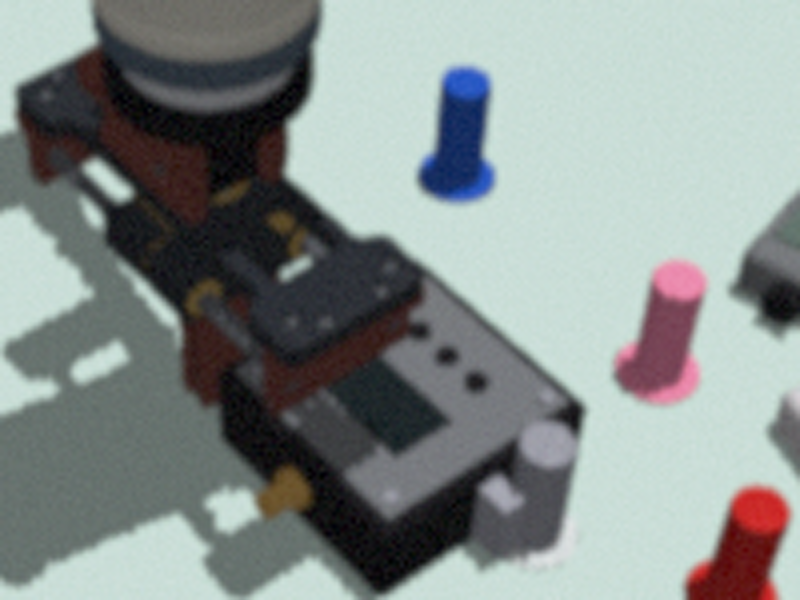

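Emit:
apply_moves(increments=[[[0,0,0.04,0.45,-0.42,0,-1],[0,0,0.08,0.9,-0.85,0,-1],[0,0,0.13,1.4,-1.25,0,-1],[0,0,0.17,1.85,-1.63,0,-1],[0,0,0.21,2.35,-2.0,0,-1]]])

```text
time_s: 8.5
ee_pos: [546.5, 76.2, 20.7]
ee_rot: [[-0.48, 0.877, -0.008], [0.877, 0.48, -0.005], [-0.0, -0.009, -1.0]]
contact_force: [-6.4, -7.3, -2.2]
gripper_width: 0.003
```

```bash
python3 arc.py 12 1
```

```text
[-6.4 -7.3 -2.2] [546.5  76.2  20.7] tool y heading 28.7
0.042 [ 0.51 -0.34]
0.084 [ 1.03 -0.67]
0.126 [ 1.57 -0.96]
0.168 [ 2.12 -1.24]
0.209 [ 2.68 -1.49]
--
```

Emit:
apply_moves(increments=[[[0,0,0.04,0.52,-0.32,0,-1],[0,0,0.08,1.05,-0.64,0,-1],[0,0,0.13,1.6,-0.93,0,-1],[0,0,0.17,2.15,-1.2,0,-1],[0,0,0.21,2.7,-1.42,0,-1]]])

```text
time_s: 9.12
ee_pos: [574.0, 61.3, 20.9]
ee_rot: [[-0.652, 0.758, -0.007], [0.758, 0.652, -0.006], [0.0, -0.009, -1.0]]
contact_force: [-5.7, -10.1, -2.3]
gripper_width: 0.004
```

```bash
python3 - <<'E'
from h import *
s=cams.capture("scene"); crop(s,200,400,90,240,4,"s7.png")
E
python3 arc.py 12 1
```

```text
[ -5.8 -10.2  -3.1] [574.6  61.   21. ] tool y heading 40.8
0.042 [ 0.57 -0.22]
0.084 [ 1.15 -0.42]
0.126 [ 1.74 -0.6 ]
0.168 [ 2.33 -0.75]
0.209 [ 2.93 -0.88]
--
```

View pics/s7.png

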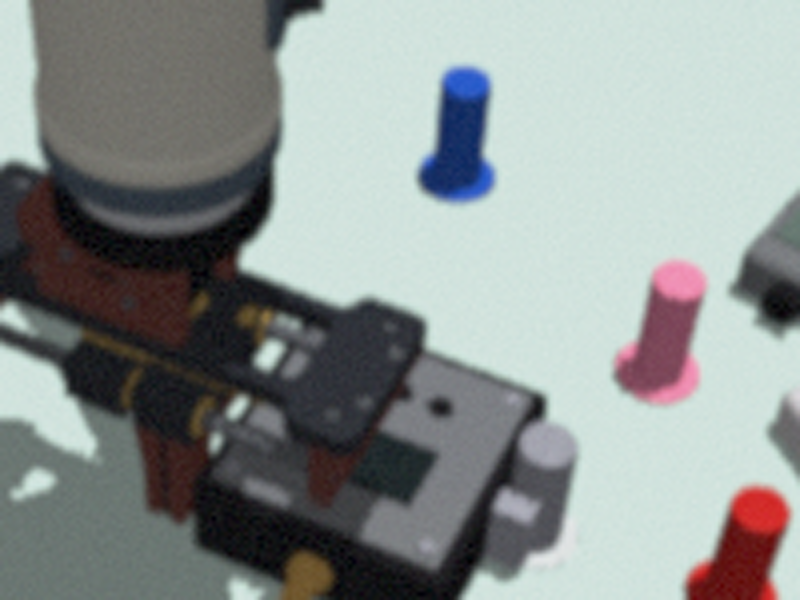

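Emit:
apply_moves(increments=[[[0,0,0.04,0.57,-0.2,0,-1],[0,0,0.08,1.15,-0.4,0,-1],[0,0,0.13,1.75,-0.56,0,-1],[0,0,0.17,2.35,-0.7,0,-1],[0,0,0.21,2.95,-0.8,0,-1]]])

```text
time_s: 9.8
ee_pos: [604.2, 52.5, 21.2]
ee_rot: [[-0.795, 0.606, -0.005], [0.606, 0.795, -0.007], [0.0, -0.008, -1.0]]
contact_force: [-4.4, -13.3, -2.6]
gripper_width: 0.006
```

```bash
python3 arc.py 12 1
```

```text
[ -4.4 -13.3  -2.6] [604.2  52.5  21.2] tool y heading 52.7
0.042 [ 0.6 -0.1]
0.084 [ 1.21 -0.17]
0.126 [ 1.82 -0.22]
0.168 [ 2.43 -0.25]
0.209 [ 3.04 -0.24]
--
```

Emit:
apply_moves(increments=[[[0,0,0.04,0.6,-0.1,0,-1],[0,0,0.08,1.2,-0.17,0,-1],[0,0,0.13,1.82,-0.22,0,-1],[0,0,0.17,2.43,-0.25,0,-1],[0,0,0.21,3.04,-0.24,0,-1]]])

```text
time_s: 10.42
ee_pos: [635.5, 50.3, 21.5]
ee_rot: [[-0.904, 0.427, -0.003], [0.427, 0.904, -0.006], [0.0, -0.007, -1.0]]
contact_force: [-1.5, -9.8, -2.8]
gripper_width: 0.006
```

```bash
python3 - <<'E'
from h import *
s=cams.capture("scene"); crop(s,200,400,110,310,3,"s8.png")
E
python3 arc.py 12 1
```

```text
[ -0.9 -10.2  -3.5] [636.1  50.3  21.6] tool y heading 64.8
0.042 [0.61 0.03]
0.084 [1.22 0.09]
0.126 [1.82 0.18]
0.168 [2.42 0.29]
0.209 [3.02 0.43]
--
```

View pics/s8.png

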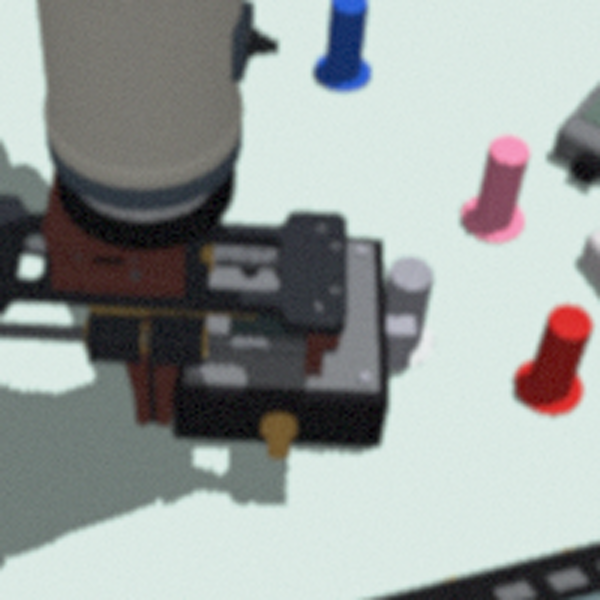

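Emit:
apply_moves(increments=[[[0,0,0.04,0.61,0.05,0,-1],[0,0,0.08,1.22,0.12,0,-1],[0,0,0.13,1.82,0.22,0,-1],[0,0,0.17,2.42,0.33,0,-1],[0,0,0.21,3.0,0.48,0,-1]]])

```text
time_s: 11.1
ee_pos: [666.3, 54.8, 21.8]
ee_rot: [[-0.973, 0.23, -0.001], [0.23, 0.973, -0.006], [-0.0, -0.006, -1.0]]
contact_force: [2.1, -11.0, -3.2]
gripper_width: 0.007
```

```bash
python3 - <<'E'
from h import *
s=cams.capture("scene"); crop(s,200,440,110,350,2.5,"s9.png")
E
python3 arc.py 6 1
```

```text
[  2.1 -11.4  -3.4] [666.9  55.   21.8] tool y heading 76.8
0.021 [0.29 0.08]
0.042 [0.59 0.16]
0.063 [0.88 0.25]
0.084 [1.17 0.35]
0.105 [1.45 0.45]
--
```

View pics/s9.png

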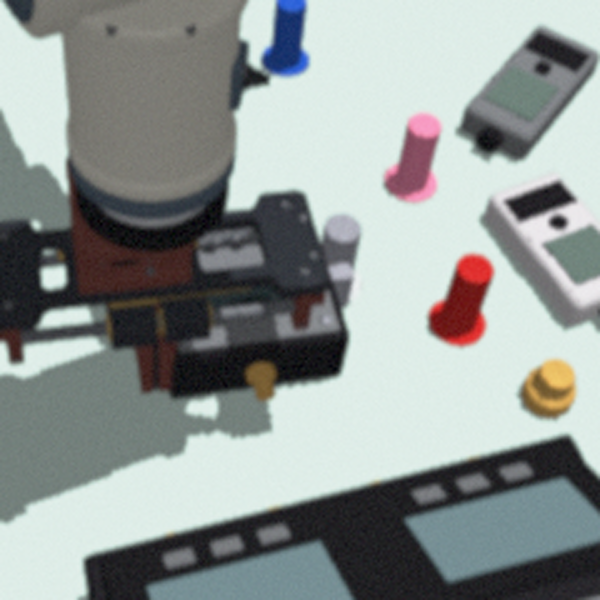

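Emit:
apply_moves(increments=[[[0,0,0.02,0.29,0.1,0,-1],[0,0,0.04,0.59,0.2,0,-1],[0,0,0.07,0.9,0.3,0,-1],[0,0,0.1,1.2,0.4,0,-1],[0,0,0.115,1.45,0.5,0,-1]]])

```text
time_s: 11.78
ee_pos: [681.3, 59.5, 22.0]
ee_rot: [[-0.993, 0.118, 0.0], [0.118, 0.993, -0.006], [-0.001, -0.006, -1.0]]
contact_force: [2.5, -11.3, -2.5]
gripper_width: 0.005
```

Emit:
apply_moves(increments=[[[0,0,0,0,-1.0,0,-1],[0,0,0,0,-3.0,0,-1],[0,0,0,-1.0,-3.0,6,-1],[0,0,0,-4,-3.0,12,-1],[0,0,0,-8.0,-3,16,-1]]])

```text
time_s: 12.4
ee_pos: [600.3, 33.0, 185.8]
ee_rot: [[-0.993, 0.116, 0.003], [0.116, 0.993, 0.0], [-0.003, 0.0, -1.0]]
contact_force: [-0.6, -0.3, 0.5]
gripper_width: 0.003
```

Emit:
apply_moves(increments=[[[0,0,0,-5,-3.0,0,-1],[0,0,0,-10,-6.0,0,-1],[0,0,0,-15,-9.0,0,-1],[0,0,0,-20,-12.0,0,-1]]])

```text
time_s: 12.9
ee_pos: [398.7, -87.2, 183.3]
ee_rot: [[-0.993, 0.115, 0.001], [0.115, 0.993, -0.001], [-0.001, -0.0, -1.0]]
contact_force: [0.2, -1.2, 0.5]
gripper_width: 0.007
```

```bash
python3 - <<'E'
from h import *
s=cams.capture("scene"); crop(s,200,440,110,350,2.5,"s10.png")
p=cams.capture("top"); crop(p,160,340,100,300,3,"t10.png")
np.save("fin.npy",[s,p],allow_pickle=True)
E
```

```text
(no output)
```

View pics/s10.png

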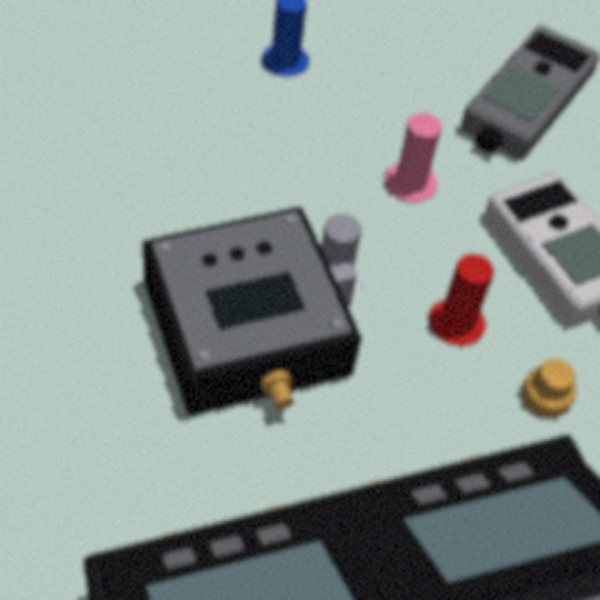

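View pics/t10.png

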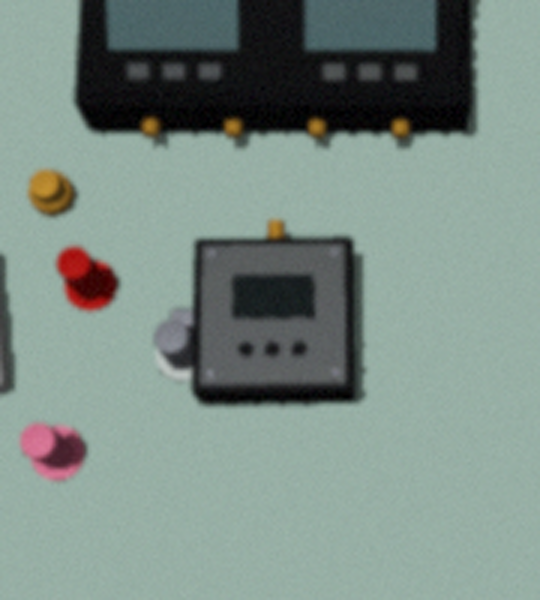

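```bash
python3 - <<'E'
from h import *
s,p=np.load("fin.npy",allow_pickle=True)
f=lambda L:np.array(L)/3+[160,100]
g=lambda L:np.array(L)/2.5+[200,110]
a=np.radians(-6.8);xs=np.array([np.cos(a),np.sin(a)]);ys=np.array([-xs[1],xs[0]]);O=np.array([790,110.])
for n,c,X,fe in (("top",p,f([[196,240],[351,239],[353,389],[197,389]]),f([[276,222]])),("scene",s,g([[357,338],[190,368],[145,242],[302,210]]),g([[283,404]]))):
    W=onplane(c,X,45)[:,:2]; C=W.mean(0); h=[np.degrees(np.arctan2(*(W[i]-W[j])[::-1])) for i,j in((0,3),(1,2))]
    e=onplane(c,fe,22)[0,:2]
    print(n,C.round(1),"heading",np.round(h,1),"sides",np.linalg.norm(W-np.roll(W,1,0),axis=1).round(1),"fit in station",((e-O)@xs).round(1),((e-O)@ys).round(1))
# station yaw from screens/buttons in top now
W=onplane(p,f([[150,128],[400,129]]),25)[:,:2];d=W[0]-W[1];print("station y heading-90",np.degrees(np.arctan2(d[1],d[0]))-90)
W=onplane(p,f([[95,131],[470,131]]),0)[:,:2];d=W[0]-W[1];print(W,np.degrees(np.arctan2(d[1],d[0]))-90)
print(bot.state()["contact_force"])
E
```

```text
top [640.1 125.7] heading [-4.5 -5.7] sides [104.6 107.  105.2 104.9] fit in station -78.3 -0.5
scene [641.7 128.1] heading [-7.  -5.2] sides [103.3 102.6  98.3 105.5] fit in station -76.9 1.0
station y heading-90 -6.835625928372934
[[804.85828129 245.72398256]
 [772.98861022 -30.07789061]] -6.591452569746153
[ 1.74667043 -0.30900531  0.31474671]
```

Both cameras agree: heading is within about 2° of square, the fitting is about 77 mm in front of the station, and y is about 0. The module is flat and the arm is clear, so I'm handing in.

```bash
python3 -c "
from bench import bot
print(bot.finish_job())"
```

```text
the job is handed in; nothing more can be done
None
```

I turned the module about 88° by pushing it with the shut fingers against the steel post, then handed the job in at about 13 s of the 51 s allowed; no verdict was reported.

**How it went:** A centred push first closed the gap to the post. A push near the +x end then made the lug catch, and I followed the arc around the post in small steps.

**Final check:** The top and scene cameras agree:

| Check | Measured | Required |
|---|---|---|
| Module heading against square to the station front | about 1–2° off | within 12° |
| Fitting's distance in front of the station | about 77 mm | at most 120 mm |
| Fitting's sideways position in the station's frame (y) | about 0 mm | within ±140 mm |

The module looks flat on the bench, and the arm is well clear of everything.

**What went wrong or stayed indirect:**
- **Force spike:** The first end push pressed about 36 N sideways and 24 N downward. I backed off, raised the fingers slightly, and it then went smoothly; after the lug caught, the sideways force stayed under about 15 N.
- **Contact on the way round:** I did not measure the force between module and post. During the part of the turn that counts, the tool was pushing with about 8–14 N, and the pictures showed the lug against the post.

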